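Lock the oxide chest: swing bar into its catch, pin through

TASK

Lock the pottery's sloping blue chest of colouring oxides: swing the steel bar down across the lid until it rests fully home in the brass catch, then take the orange-handled pin from the wooden block and pass it through both ears of the catch and the bar's eye between them, until its collar sits on the catch. Let go of everything, and leave the trimming tool, bowls, jar, mug and rib where they are.

Things in the scene. Friction and masses are not known exactly. Their poses are not given: they have to be found in the camera images.
- lid: grey sloping lid (225 x 270 mm) of the blue steel chest (220 mm deep, 300 wide, low edge 50 mm high, high edge 177), fixed to the table. The lid is shut and slopes at 30 degrees. Origin: middle of the lid's surface; x up the slope, y level along the lid, z square out of the lid (30 degrees from vertical)
- lid_hinge (a point): the steel swing bar's pivot, on its axis at half the bar's thickness, 20.5 mm above the lid (x -30, y +80 mm in the lid's frame). The pivot axis is parallel to the lid's z, so the bar swings in a plane parallel to the lid
- bar (a joint): angle of the swing bar, rad. 0: home in the catch, against a stop, the bar lying along the lid's -y from the pivot; growing angles (up to 1.6) swing its free end up the slope, to the lid's +x. It stays where it is left (stiff hinge, 0.3 N m: about 3 N at the knob). Bar 6 mm thick (17.5 to 23.5 mm above the lid), 18 mm wide
- bar_knob (a point): middle of the red round knob on the bar: 16 mm in diameter, square to the lid, reaching from 23.5 to 73.5 mm above the lid; this point is 50 mm above the lid and 95 mm from the pivot axis
- bar_eye (a point): centre of the eye at the bar's free end, 160 mm from the pivot axis, at half the bar's thickness: a plate 26 mm wide, 46 mm long, 6 mm thick, with a long slot 12.5 mm across and 29.5 mm along the bar for the pin
- catch_top (a point): nominal centre of the pin hole in the top face of the brass catch, 31 mm above the lid (x -30, y -80 mm in the lid's frame), hole axis square to the lid. The catch is screwed on through long slots: the real holes lie up to 8 mm from this point to either side along the lid's y (never along x). This offset is not reported; see it or feel for it
- catch_low (a point): nominal centre of the pin hole in the top of the lower ear, 16 mm above the lid. The catch is a fork of two ears, each 6 mm thick, 34 mm up the slope by 30 mm along y (upper 25 to 31, lower 10 to 16 mm above the lid), open on the up-slope side, where the bar's eye swings in between. Each has an 11.8 mm hole, in line; both shift together with the catch
- pin_grip (a point): the loose locking pin, 60 to 130 g: round orange grip 18 mm wide, 38 long, on a steel collar 22 mm wide, 5 thick, on a round steel shank 10 mm wide, 26 long, end chamfered 0.8 mm. This point: on its axis, 25 mm above the collar's underside, 51 mm from the shank's end; z points from shank to grip. It starts upright in one of the block's holes, collar on the block
- block: wooden block, 150 x 60 mm, 45 mm high, fixed; origin at the centre of its underside, x along its length. It has two through-holes 12 mm wide, 40 mm either side of the middle along x; the pin stands in one, the trimming tool in the other
- trimmer_mid (a point): the trimming tool standing in the block's other hole: wooden handle with a wire loop, 22 mm wide, its top 80 mm above the block; leave it there. This point is on its axis, 25 mm above the block's top
- bowl_a: a raw-clay bowl, 110 mm across, 60 mm tall; loose, to be left alone. Origin at the centre of its underside
- bowl_b: a raw-clay bowl, 100 mm across, 60 mm tall; loose, to be left alone. Origin at the centre of its underside
- bowl_c: a raw-clay bowl, 110 mm across, 60 mm tall; loose, to be left alone. Origin at the centre of its underside
- glaze_jar: a white glaze jar with a blue cap, 76 mm across, 100 mm tall; loose, to be left alone. Origin at the centre of its underside
- rib: a flat wooden throwing rib, 80 x 40 x 8 mm; loose, to be left alone. Origin at the centre of its underside
- mug: a blue mug, 80 mm across, 90 mm tall; loose, to be left alone. Origin at the centre of its underside

How it is judged:
On the way, in this order (a step that is already met when the one before it is completed fails the run):
1. the bar is home in the catch (value of joint bar below 0.03 rad), for 0.2 s.
2. the pin sits through both ears and the bar's eye, its collar down on the catch (value of joint bar below 0.03 rad and z of pin_grip in the frame of lid between 0.052 and 0.0595 m and x of pin_grip in the frame of lid between -0.042 and -0.018 m and y of pin_grip in the frame of lid between -0.092 and -0.068 m and angle between the z axis of pin_grip and the z axis of lid, either way round below 0.2 rad), for 0.2 s.
At the end, for the whole second after the job is handed in: The bar is within 0.03 rad of home; the pin stands square to the lid (within 0.2 rad, so a little lean from the play in the holes is fine) in the catch's holes with its collar within 3.5 mm of the upper ear, so that it passes both ears and the bar's eye; the bar is at rest (all of step 2 and velocity of joint bar below 0.05 rad/s); the robot touches nothing.
It fails at once if the trimming tool is moved by more than 20 mm (distance of trimmer_mid from where it was at the start of the episode above 0.02 m).
It fails at once if a bowl, the jar, the mug or the rib is moved by more than 30 mm (distance of any of bowl_a, bowl_b, bowl_c, glaze_jar, rib, mug from where it was at the start of the episode above 0.03 m).
It also fails if it takes over 61 s, if anything falls off the work surface, if the arm or the gripper's body presses on something with over 40 N, if the wrist force passes 120 N, or if a joint passes its speed limit or range.

ROBOT

A 7-joint arm with a two-finger parallel gripper is mounted at the origin on the work surface. World frame = base frame: x ahead of the robot, y to its left, z up, the work surface at z = 0. Lengths are in m, angles in rad, forces in N, time in s.
With the tool pointing down it reaches from about 0.425 to 0.925 m from the base axis. Payload 6.8 kg.
Tool frame: the origin (TCP) lies midway between the tips of the shut fingers; the grasp point (between the pads) lies 19 mm behind it; z points along the fingers, y is the direction in which the jaws open and shut (so a half turn about z gives the same grasp; the last joint's range is limited). The gripper opens to 85 mm and grips with 20 to 120 N. Pads are 22 mm wide; open, the fingers measure 114 mm over their backs; the gripper's body (76 mm by 85 mm) begins 54 mm behind the grasp point. The pads swing forward as they close: fully open they stand 13 mm farther back than shut.
Start: joints at [-1.409, 0.477, 0.022, 1.555, -0.011, 1.109, -0.083], TCP at [0.18, 0.651, 0.231] pointing down, gripper open.
Joint ranges: [-2.96, 2.96], [-0.34, 2.1], [-1.41, 1.46], [0.24, 2.44], [-1.37, 4.51], [0.17, 1.92], [-2.96, 2.96]. Speed limits (rad/s): [2.39, 2.39, 3.14, 3.14, 3.14, 3.14, 3.14].

INTERFACE

Orientations are given as a unit quaternion [w, x, y, z].
In Python, from station import status, eyes, workorder gives the robot as it stands. The module is installed in compiled form; this text tells all that it offers.
- The arm moves only by the shell command python3 -m jog 'ROWS' [FORCE]. ROWS is text: rows parted by semicolons, each of 7 numbers parted by spaces: the shift along the tool's x, y, z in m, then the turn, a rotation vector about the tool's x, y, z in degrees, then the finger opening in m, from 0 to 0.0854. In form: dx dy dz rx ry rz jaw; .... A call has 1 to 5 rows; each row is the pose to reach, as a shift and turn from the pose commanded when the call began, along the tool's axes at that moment; what a row does not reach only later rows make up. A row lasts 1/10 s, in which the tool goes at most 50 mm and 8.59 degrees, less where a joint would pass 70% of its speed; a pose out of reach is approached as far as the arm can. A call with a gripper value outside its range is refused whole. The fingers move at their own pace and stop on an object; FORCE is the grip in N (left out, the last holds). Time passes only in rows, so rows that repeat a pose let the fingers close. It gives the time, the measured TCP pose, the force and the opening at its end, in the units of the state.
- status.get_obs(): the state, without advancing time (a new reading comes with each control period).
- eyes.read_camera(name): name is "side" or "top"; returns a dict with "image" (420x560x3 uint8, red, green, blue), "intrinsics" (3x3 intrinsics, pixels), "position" and "orientation" of the camera in the world. Camera axes: x right, y up, looking along -z (the intrinsics and any distortion apply to the point x, -y, -z); pixel columns grow to the right and rows downward; lengths in m; the calibration is good to about 2 mm. A picture is of the moment at which its call begins. There is no depth.
- workorder.hand_in(): hands the job in, once; it reports no verdict.
The state is a dict: "t": time; "q": joint angles; "joint_vel": joint speeds; "joint_torque": joint torques, N m; "eef_pos": TCP position; "tool_rot": TCP orientation; "contact_force": force on the tool from outside, world axes, zero at the start; "torque": the same for the moment, N m; "gripper_width": opening from 0.0 (shut) to 1.0 (fully open).
Only numpy, scipy, OpenCV 4.12 (cv2) and the standard library are available. Lean on these libraries where they do the work, as an engineer would, in place of code of your own. Each camera call takes 0.05 s, during which the arm holds its last target.

## Working session

There is one attempt and no reset: what is moved stays moved. The work goes in short steps, Python scripts to look and compute and a shell command to move; the robot and the scene stay as the last step left them, time stands still between calls to the robot, and variables do not carry over. Pictures are saved under pics/ and viewed, and the job is handed in when it is done.

```bash
mkdir -p pics; ls; cat > h.py <<'E'
import numpy as np,cv2
from station import status,eyes,workorder
from scipy.spatial.transform import Rotation as R
def rot(q): return R.from_quat([q[1],q[2],q[3],q[0]])
def snap(n,f):
    c=eyes.read_camera(n); cv2.imwrite('pics/%s.png'%f,c['image'][:,:,::-1]); np.save('pics/%s.npy'%f,c,allow_pickle=True); return c
E
python3 - <<'E'
from h import *
o=status.get_obs()
for k,v in o.items(): print(k,np.round(v,4))
for n in('side','top'):
    c=snap(n,n+'0'); print(n,{k:v for k,v in c.items() if k!='image'})
E
```

```text
pics
t 0.0
q [-1.4091  0.4778  0.0223  1.5564 -0.0115  1.1093 -0.0831]
joint_vel [-0.0007  0.0019 -0.0011 -0.0005 -0.0007 -0.002  -0.0008]
joint_torque [-4.00000e-04 -5.96441e+01  1.60730e+00 -2.81201e+01  1.24000e-02
  9.40000e-03  0.00000e+00]
eef_pos [0.1798 0.65   0.2303]
tool_rot [-0.000e+00  1.345e-01  9.909e-01 -9.000e-04]
contact_force [ 0.2958 -0.5953  0.3526]
torque [-0.0007 -0.0572 -0.0026]
gripper_width 0.9977
side {'intrinsics': array([[439.80961498,   0.        , 285.07621945],
       [  0.        , 439.80961498, 214.71080856],
       [  0.        ,   0.        ,   1.        ]]), 'position': array([0.19446288, 1.14584015, 1.09764616]), 'orientation': array([-0.12660724, -0.05298115,  0.41486062,  0.89947444])}
top {'intrinsics': array([[450.7741512 ,   0.        , 277.54965704],
       [  0.        , 450.7741512 , 209.36703329],
       [  0.        ,   0.        ,   1.        ]]), 'position': array([0.34227889, 0.03670401, 1.54438824]), 'orientation': array([ 0.71140457,  0.03466057, -0.03887419, -0.70085018])}
```

View pics/side0.png

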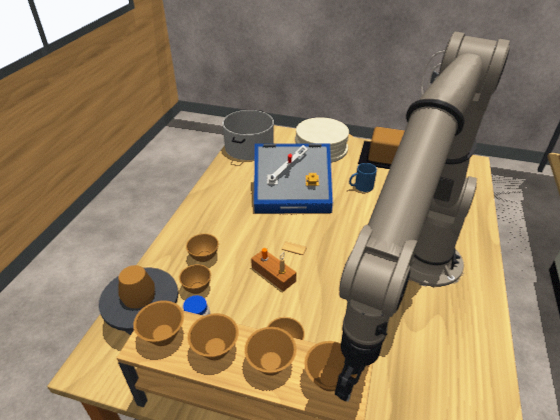

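View pics/top0.png

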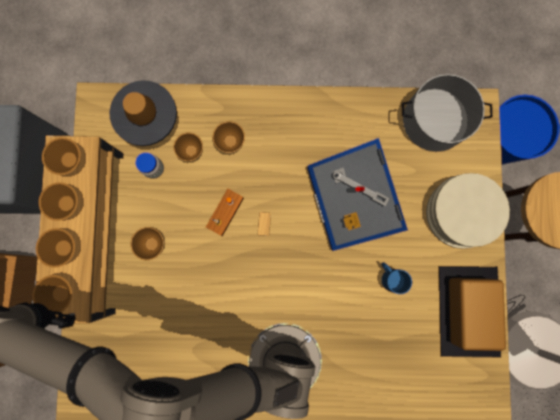

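```bash
python3 - <<'E'
import cv2
a=cv2.imread('pics/top0.png');s=cv2.imread('pics/side0.png')
def z(im,x0,y0,x1,y1,k,f): cv2.imwrite('pics/'+f,cv2.resize(im[y0:y1,x0:x1],None,fx=k,fy=k,interpolation=cv2.INTER_CUBIC))
z(a,300,130,420,260,4.6,'z1.png'); z(s,240,130,350,220,7,'z2.png')
z(a,190,170,290,250,7,'z3.png'); z(s,235,225,325,295,8,'z4.png')
E
```

```text
(no output)
```

View pics/z1.png

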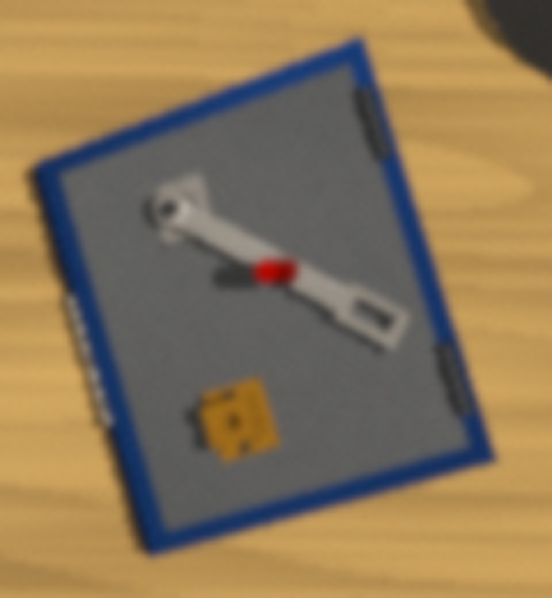

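View pics/z2.png

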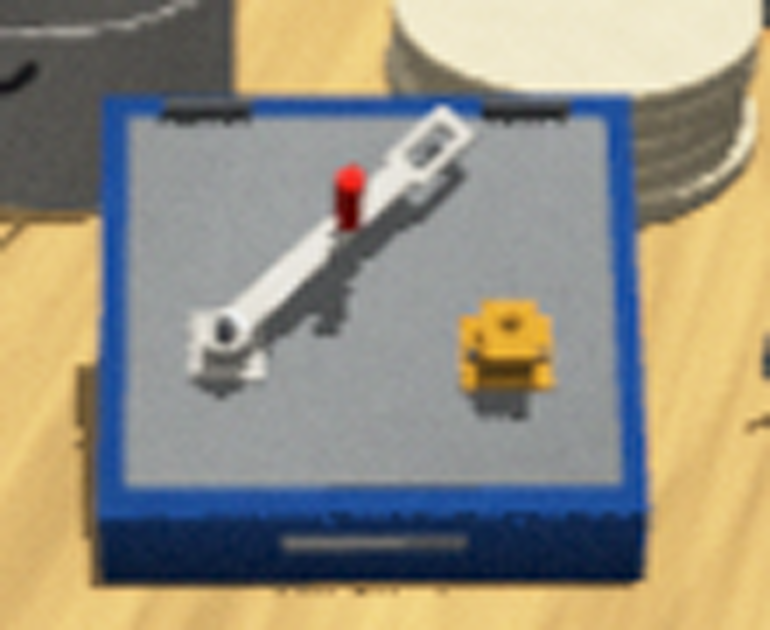

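View pics/z3.png

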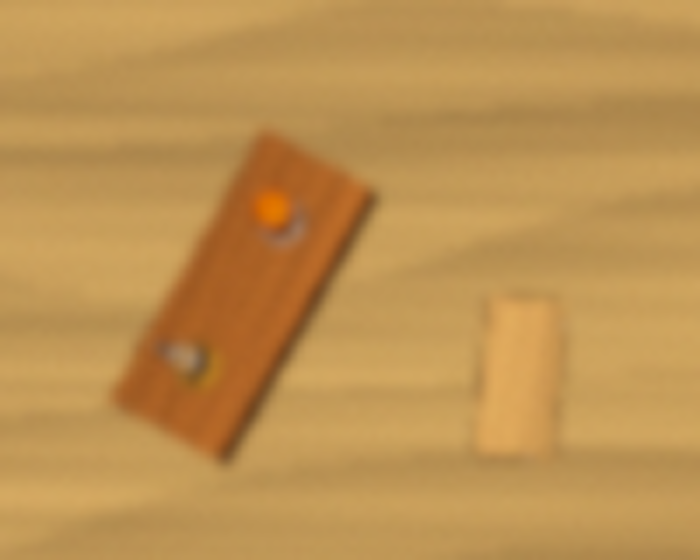

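View pics/z4.png

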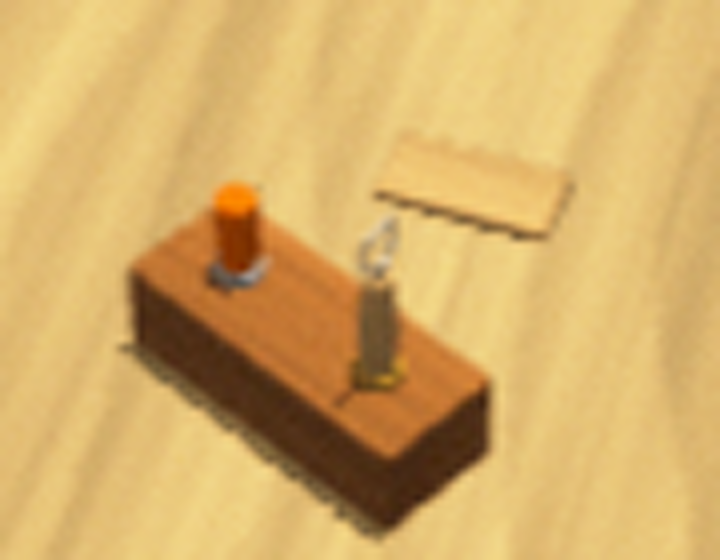

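```bash
cat > fit.py <<'E'
from h import *
from scipy.optimize import least_squares
C={n:np.load('pics/%s0.npy'%n,allow_pickle=True).item() for n in('top','side')}
def proj(n,P):
    c=C[n]; p=rot(c['orientation']).inv().apply(np.atleast_2d(P)-c['position']); K=c['intrinsics']
    return np.c_[K[0,2]+K[0,0]*p[:,0]/-p[:,2],K[1,2]+K[1,1]*(-p[:,1])/-p[:,2]]
def unz(l,k,x0,y0): return (np.array(l,float)+.5)/k-.5+[x0,y0]
def lidR(yaw): # x up slope
    return R.from_euler('z',yaw)*R.from_euler('y',-np.pi/6)
E
python3 - <<'E'
from fit import *
mt=unz([(58,178),(355,65),(470,445),(165,532),(172,208),(262,272),(375,315),(233,421)],4.6,300,130)
ms=unz([(128,487),(130,117),(608,115),(622,482),(227,327),(350,175),(432,143),(511,323)],7,240,130)
def model(p):
    x,y,z,yaw,b,off=p; a=b
    d=np.array([np.sin(a),-np.cos(a),0]); piv=np.array([-.03,.08,0])
    L=np.array([[-.1125,.135,0],[.1125,.135,0],[.1125,-.135,0],[-.1125,-.135,0],piv+[0,0,.0235],piv+.095*d+[0,0,.0735],piv+.16*d+[0,0,.0235],[-.03,-.08+off,.031]])
    return lidR(yaw).apply(L)+[x,y,z]
def res(p,mask=slice(None)):
    P=model(p); return np.r_[(proj('top',P)-mt)[mask].ravel(),(proj('side',P)-ms)[mask].ravel()]
s=least_squares(res,[.5,-.2,.113,-1.3,.8,0],loss='soft_l1')
print(np.round(s.x,4)); print(np.round(res(s.x).reshape(2,-1,2),1).tolist())
P=model(s.x)
# triangulate each
for i in range(8):
    t=least_squares(lambda q:np.r_[(proj('top',q)-mt[i:i+1]).ravel(),(proj('side',q)-ms[i:i+1]).ravel()],P[i])
    print(i,np.round(t.x,4),np.round(P[i],4),round(t.cost,2), 'inlid',np.round(lidR(s.x[3]).inv().apply(t.x-s.x[:3]),4))
# block
bt=unz([(265,128),(375,192),(222,462),(113,398),(272,207)],7,190,170)
bs=unz([(212,208),(133,270) ,(388,458),(490,383),(237,193)],8,235,225)
for i in range(5):
  for bsel in range(5):
    t=least_squares(lambda q:np.r_[(proj('top',q)-bt[i:i+1]).ravel(),(proj('side',q)-bs[bsel:bsel+1]).ravel()],[.5,.1,.05])
    if t.cost<3: print('blk',i,bsel,np.round(t.x,4),round(t.cost,2))
E
```

```text
[ 0.5391 -0.2191  0.1129 -1.2773  0.784   0.0061]
[[[0.5, -0.7], [-1.2, -0.0], [-0.0, 0.5], [0.4, 0.0], [-0.0, 0.3], [0.8, -0.1], [-0.5, 0.1], [-0.1, 0.1]], [[-0.2, -0.2], [0.1, -0.2], [-0.3, 0.0], [0.2, 0.3], [0.0, 0.2], [0.2, 0.0], [-0.2, -0.1], [-0.1, -0.2]]]
0 [ 0.6382 -0.0851  0.0573] [ 0.6402 -0.0867  0.0566] 0.02 inlid [-0.1141  0.1335  0.0017]
1 [ 0.6978 -0.2778  0.1654] [ 0.6965 -0.2733  0.1691] 0.02 inlid [ 0.1147  0.1349 -0.0056]
2 [ 0.4385 -0.3515  0.1694] [ 0.4381 -0.3514  0.1691] 0.13 inlid [ 1.128e-01 -1.346e-01  1.000e-04]
3 [ 0.3819 -0.1632  0.059 ] [ 0.3817 -0.1648  0.0566] 0.01 inlid [-0.1126 -0.1343  0.0028]
4 [ 0.6053 -0.1598  0.1191] [ 0.6048 -0.1598  0.1183] 0.0 inlid [-0.0295  0.0804  0.0242]
5 [ 0.5497 -0.2083  0.1968] [ 0.55   -0.2109  0.1951] 0.01 inlid [0.0356 0.0132 0.0763]
6 [ 0.5248 -0.288   0.1734] [ 0.5246 -0.2862  0.1747] 0.02 inlid [ 0.0838 -0.0337  0.0214]
7 [ 0.4566 -0.2013  0.1236] [ 0.4564 -0.2007  0.1247] 0.01 inlid [-0.0301 -0.0739  0.0297]
blk 0 1 [0.5688 0.1987 0.0396] 0.08
blk 1 0 [0.5455 0.1468 0.0309] 2.12
blk 1 4 [0.5396 0.1452 0.0411] 0.01
blk 2 3 [0.4097 0.2155 0.0373] 0.06
blk 3 2 [0.4384 0.2677 0.0407] 0.0
blk 4 0 [0.5307 0.1913 0.0783] 1.54
blk 4 4 [0.525  0.1894 0.0877] 0.02
```

```bash
cat > plan.py <<'E'
from fit import *
import sys
LID=np.array([.5391,-.2191,.1129]); LR=lidR(-1.2773)
def ptl(p): return LR.inv().apply(np.array(p)-LID)
RL=R.from_matrix(LR.as_matrix()@np.array([[0,1,0],[1,0,0],[0,0,-1.]]))  # x=lidy y=lidx z=-lidz
def down(az):
    y=np.array([np.cos(az),np.sin(az),0]); z=np.array([0,0,-1.]); return R.from_matrix(np.c_[np.cross(y,z),y,z])
def st():
    o=status.get_obs(); return np.array(o['eef_pos']),rot(o['tool_rot']),o
def row(pos,Rt):
    p,Rc,o=st(); d=Rc.inv().apply(np.array(pos)-p); r=np.degrees((Rc.inv()*Rt).as_rotvec())
    print('t',round(o['t'],2),'pos',np.round(p,4),'lid',np.round(ptl(p),4),'F',np.round(o['contact_force'],1),'g',round(o['gripper_width'],3),'q',np.round(o['q'],2))
    print('ROW',' '.join('%.4f'%v for v in d),' '.join('%.2f'%v for v in r),' |d|',round(np.linalg.norm(d),3),'ang',round(np.linalg.norm(r),1))
def lidrow(l): row(LR.apply(l)+LID,RL)
E
python3 - <<'E'
from plan import *
row([.25,.55,.35],down(np.radians(60)))
row([.42,.30,.35],down(np.radians(20)))
print(proj('top',[[.18,.65,.23],[.18,.65,0]]))
E
```

```text
t 0.1 pos [0.1798 0.6501 0.2304] lid [-0.7518 -0.0925  0.5698] F [ 0.5  0.3 -0.4] g 0.997 q [-1.41  0.48  0.02  1.56 -0.01  1.11 -0.08]
ROW -0.0944 -0.0779 -0.1194 -0.09 0.02 14.54  |d| 0.171 ang 14.5
t 0.1 pos [0.1798 0.6501 0.2304] lid [-0.7518 -0.0925  0.5698] F [ 0.5  0.3 -0.4] g 0.997 q [-1.41  0.48  0.02  1.56 -0.01  1.11 -0.08]
ROW -0.3248 -0.2736 -0.1191 -0.08 0.05 54.54  |d| 0.441 ang 54.5
[[ 58.8810167  310.39441816]
 [ 91.41682397 302.24923648]]
```

```bash
python3 -m jog '0 0 -0.05 0 0 0 0.0854; -0.03 -0.03 -0.09 0 0 4 0.0854; -0.065 -0.055 -0.12 0 0 10 0.0854; -0.095 -0.08 -0.12 0 0 15 0.0854; -0.13 -0.11 -0.12 0 0 20 0.0854'; python3 - <<'E'
from plan import *
row([.42,.30,.35],down(np.radians(15)))
row([.5,.02,.35],down(np.radians(-30)))
E
```

```text
t: 0.6
eef_pos: [0.2772, 0.5089, 0.3529]
tool_rot: [0.0, 0.306, 0.952, 0.001]
contact_force: [-0.0, -0.7, -0.4]
gripper_width: 0.996
t 0.6 pos [0.2772 0.5089 0.3529] lid [-0.5492 -0.0401  0.5942] F [-0.  -0.7 -0.4] g 0.996 q [-1.29  0.23  0.14  1.64 -0.03  1.28 -0.2 ]
ROW -0.2379 -0.0865 0.0025 0.15 -0.09 39.33  |d| 0.253 ang 39.3
t 0.6 pos [0.2772 0.5089 0.3529] lid [-0.5492 -0.0401  0.5942] F [-0.  -0.7 -0.4] g 0.996 q [-1.29  0.23  0.14  1.64 -0.03  1.28 -0.2 ]
ROW -0.4661 -0.2673 0.0019 0.11 -0.15 84.33  |d| 0.537 ang 84.3
```

```bash
python3 -m jog '-0.05 -0.02 0 0 0 8 0.0854; -0.095 -0.035 0 0 0 16 0.0854; -0.14 -0.055 0 0 0 24 0.0854; -0.19 -0.07 0 0 0 32 0.0854; -0.238 -0.0865 0 0 0 39 0.0854'; python3 - <<'E'
from plan import *
row([.5,.05,.35],down(np.radians(-25)))
a=.784
print('knob lid', -.03+.095*np.sin(a), .08-.095*np.cos(a))
E
```

```text
t: 1.1
eef_pos: [0.4182, 0.3022, 0.3512]
tool_rot: [-0.0, 0.607, 0.795, 0.0]
contact_force: [2.2, 0.1, -0.2]
gripper_width: 1.0
t 1.1 pos [0.4182 0.3022 0.3512] lid [-0.3433  0.0351  0.4734] F [ 2.2  0.1 -0.2] g 1.0 q [-1.07  0.11  0.36  1.79 -0.04  1.25 -0.43]
ROW -0.2649 0.0126 0.0011 -0.01 -0.01 40.24  |d| 0.265 ang 40.2
knob lid 0.037081156756445896 0.01273099964904241
```

```bash
python3 -m jog '-0.045 0.002 0 0 0 8 0.0854; -0.09 0.004 0 0 0 16 0.0854; -0.14 0.006 0 0 0 24 0.0854; -0.19 0.009 0 0 0 32 0.0854; -0.24 0.011 0 0 0 40 0.0854'; python3 - <<'E'
from plan import *
lidrow([.037,.0127,.20])
E
```

```text
t: 1.6
eef_pos: [0.4924, 0.0741, 0.3512]
tool_rot: [-0.0, 0.842, 0.539, 0.0]
contact_force: [0.5, 0.7, 0.1]
gripper_width: 1.003
t 1.6 pos [0.4924 0.0741 0.3512] lid [-0.1356  0.0401  0.3535] F [0.5 0.7 0.1] g 1.003 q [-0.83  0.07  0.6   1.84 -0.04  1.25 -0.65]
ROW -0.1874 0.1297 0.0465 -28.20 -12.68 47.28  |d| 0.233 ang 56.5
```

```bash
python3 -m jog '-0.02 0.015 0 -4.2 -1.9 7 0.06; -0.05 0.03 0 -8.4 -3.8 14 0.06; -0.08 0.05 0 -12.6 -5.7 21 0.06; -0.11 0.07 0 -16.8 -7.6 28 0.06; -0.14 0.09 0 -21 -9.5 35.3 0.06'; python3 - <<'E'
from plan import *
lidrow([.037,.0127,.15])
E
```

```text
t: 2.1
eef_pos: [0.516, -0.09, 0.3513]
tool_rot: [0.195, 0.948, 0.25, 0.029]
contact_force: [-0.7, 0.8, -0.3]
gripper_width: 0.699
t 2.1 pos [ 0.516  -0.09    0.3513] lid [0.0064 0.0153 0.2716] F [-0.7  0.8 -0.3] g 0.699 q [-0.82  0.02  0.65  1.94  0.42  1.13 -1.4 ]
ROW -0.0172 0.0432 0.1165 -7.04 -3.28 12.02  |d| 0.125 ang 14.3
```

```bash
python3 -m jog '-0.008 0.02 0.04 -3.5 -1.6 6 0.06; -0.017 0.043 0.08 -7 -3.3 12 0.06; -0.017 0.043 0.1 -7 -3.3 12 0.06; -0.017 0.043 0.1 -7 -3.3 12 0.06'; python3 - <<'E'
from plan import *
lidrow([.037,.0127,.038])
snap('side','s1');snap('top','t1')
a=cv2.imread('pics/t1.png');s=cv2.imread('pics/s1.png')
def z(im,x0,y0,x1,y1,k): return cv2.resize(im[y0:y1,x0:x1],(400,400),interpolation=cv2.INTER_CUBIC)
cv2.imwrite('pics/c1.png',np.hstack([z(a,290,110,430,250,3),z(s,230,90,370,230,3)]))
E
```

```text
t: 2.5
eef_pos: [0.5347, -0.1678, 0.2737]
tool_rot: [0.255, 0.956, 0.143, 0.034]
contact_force: [-1.1, -0.1, -0.4]
gripper_width: 0.706
t 2.5 pos [ 0.5347 -0.1678  0.2737] lid [0.0368 0.0107 0.1645] F [-1.1 -0.1 -0.4] g 0.706 q [-0.73  0.2   0.72  2.02  0.49  0.89 -1.6 ]
ROW 0.0028 0.0005 0.1264 -0.14 0.36 0.36  |d| 0.126 ang 0.5
```

View pics/c1.png

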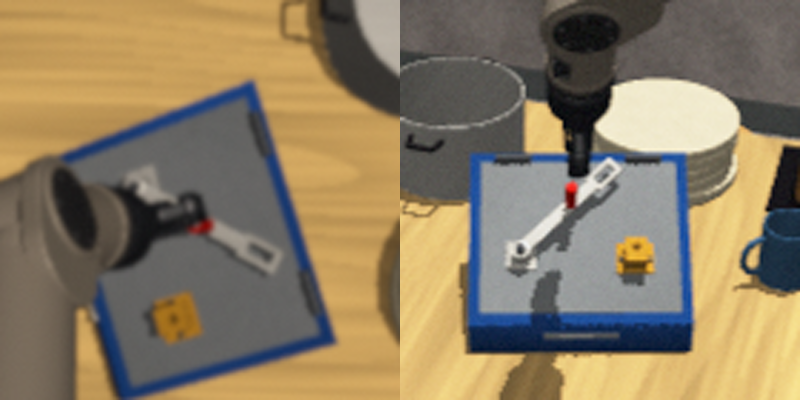

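```bash
python3 -m jog '0.002 0 0.04 0 0.4 0.4 0.06; 0.003 0 0.08 0 0.4 0.4 0.06; 0.003 0 0.11 0 0.4 0.4 0.06; 0.003 0 0.124 0 0.4 0.4 0.06; 0.003 0 0.124 0 0.4 0.4 0.06' 20; python3 - <<'E'
from plan import *
lidrow([.037,.0127,.038])
snap('side','s2')
s=cv2.imread('pics/s2.png')
cv2.imwrite('pics/c2.png',cv2.resize(s[110:230,240:360],(600,600),interpolation=cv2.INTER_CUBIC))
E
```

```text
t: 3.1
eef_pos: [0.5576, -0.2247, 0.1684]
tool_rot: [0.254, 0.956, 0.142, 0.041]
contact_force: [-0.6, 0.4, -0.2]
gripper_width: 0.7
t 3.1 pos [ 0.5576 -0.2247  0.1684] lid [0.037  0.0161 0.0427] F [-0.6  0.4 -0.2] g 0.7 q [-0.54  0.42  0.69  2.07  0.4   0.57 -1.52]
ROW -0.0034 -0.0000 0.0047 -0.17 -0.35 -0.07  |d| 0.006 ang 0.4
```

View pics/c2.png

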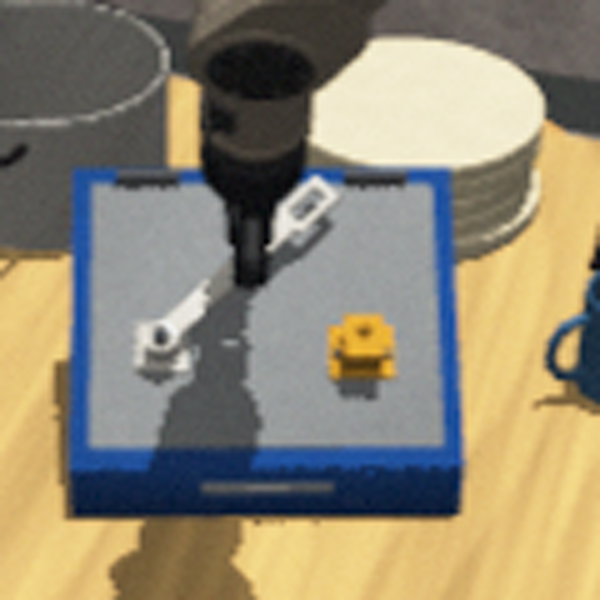

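```bash
python3 -m jog '-0.0034 0 0.003 0 0 0 0.02; -0.0034 0 0.003 0 0 0 0.02; -0.009 -0.006 0.003 0 0 0 0.02; -0.0145 -0.0135 0.003 0 0 0 0.02; -0.0145 -0.0135 0.003 0 0 0 0.02' 20; python3 - <<'E'
from plan import *
lidrow([.0236,.0016,.038])
lidrow([.0070,-.0075,.038])
lidrow([-.0111,-.0131,.038])
lidrow([-.03,-.015,.038])
E
```

```text
t: 3.65
eef_pos: [0.5394, -0.219, 0.1592]
tool_rot: [0.254, 0.956, 0.141, 0.041]
contact_force: [-1.3, -1.0, 0.2]
gripper_width: 0.232
t 3.65 pos [ 0.5394 -0.219   0.1592] lid [0.0231 0.0003 0.0401] F [-1.3 -1.   0.2] g 0.232 q [-0.57  0.41  0.71  2.12  0.43  0.54 -1.55]
ROW 0.0013 0.0005 0.0021 -0.18 -0.35 -0.09  |d| 0.002 ang 0.4
t 3.65 pos [ 0.5394 -0.219   0.1592] lid [0.0231 0.0003 0.0401] F [-1.3 -1.   0.2] g 0.232 q [-0.57  0.41  0.71  2.12  0.43  0.54 -1.55]
ROW -0.0079 -0.0161 0.0021 -0.18 -0.35 -0.09  |d| 0.018 ang 0.4
t 3.65 pos [ 0.5394 -0.219   0.1592] lid [0.0231 0.0003 0.0401] F [-1.3 -1.   0.2] g 0.232 q [-0.57  0.41  0.71  2.12  0.43  0.54 -1.55]
ROW -0.0135 -0.0342 0.0021 -0.18 -0.35 -0.09  |d| 0.037 ang 0.4
t 3.65 pos [ 0.5394 -0.219   0.1592] lid [0.0231 0.0003 0.0401] F [-1.3 -1.   0.2] g 0.232 q [-0.57  0.41  0.71  2.12  0.43  0.54 -1.55]
ROW -0.0154 -0.0531 0.0021 -0.18 -0.35 -0.09  |d| 0.055 ang 0.4
```

```bash
python3 -m jog '-0.004 -0.008 0.002 0 0 0 0.02; -0.008 -0.018 0.002 0 0 0 0.02; -0.012 -0.03 0.002 0 0 0 0.02; -0.0145 -0.043 0.002 0 0 0 0.02; -0.0154 -0.053 0.002 0 0 0 0.02' 20; python3 -m jog '0 0 0 0 0 0 0.02';python3 - <<'E'
from plan import *
lidrow([-.03,-.015,.038])
E
```

```text
t: 4.15
eef_pos: [0.5121, -0.1803, 0.1305]
tool_rot: [0.254, 0.956, 0.141, 0.041]
contact_force: [-0.5, -2.6, 0.6]
gripper_width: 0.232
t: 4.25
eef_pos: [0.5129, -0.1787, 0.1301]
tool_rot: [0.254, 0.956, 0.143, 0.041]
contact_force: [-0.1, 0.5, -0.2]
gripper_width: 0.233
t 4.25 pos [ 0.5129 -0.1787  0.1301] lid [-0.0315 -0.0134  0.038 ] F [-0.1  0.5 -0.2] g 0.233 q [-0.68  0.44  0.74  2.21  0.45  0.48 -1.68]
ROW -0.0016 0.0014 -0.0000 -0.22 -0.44 0.07  |d| 0.002 ang 0.5
```

Push on a few mm, watching force.

```bash
python3 -m jog '0 -0.0015 0 0 0 0 0.02; 0 -0.003 0 0 0 0 0.02; 0 -0.003 0 0 0 0 0.02' 20; python3 -m jog '0 -0.001 0 0 0 0 0.02; 0 -0.001 0 0 0 0 0.02' ; python3 - <<'E'
from plan import *
lidrow([-.03,-.015,.038]); p,r,o=st(); print(LR.inv().apply(o['contact_force']))
E
```

```text
t: 4.55
eef_pos: [0.5131, -0.1778, 0.1297]
tool_rot: [0.254, 0.956, 0.142, 0.042]
contact_force: [-0.0, -0.3, 0.7]
gripper_width: 0.232
t: 4.75
eef_pos: [0.5128, -0.1775, 0.1294]
tool_rot: [0.254, 0.956, 0.141, 0.042]
contact_force: [1.1, -0.7, 2.8]
gripper_width: 0.236
t 4.75 pos [ 0.5128 -0.1775  0.1294] lid [-0.0328 -0.0131  0.038 ] F [ 1.1 -0.7  2.8] g 0.236 q [-0.69  0.44  0.74  2.21  0.45  0.48 -1.68]
ROW -0.0019 0.0028 0.0000 -0.13 -0.47 -0.13  |d| 0.003 ang 0.5
[2.31117638 0.85515357 1.93889762]
```

```bash
python3 -m jog '0 -0.002 0 0 0 0 0.02; 0 -0.004 0 0 0 0 0.02; 0 -0.004 0 0 0 0 0.02' 20; python3 - <<'E'
from plan import *
lidrow([-.03,-.015,.038]); p,r,o=st(); print(LR.inv().apply(o['contact_force']))
E
python3 -m jog '0 -0.002 0 0 0 0 0.02; 0 -0.004 0 0 0 0 0.02; 0 -0.004 0 0 0 0 0.02' 20; python3 - <<'E'
from plan import *
lidrow([-.03,-.015,.038]); p,r,o=st(); print(LR.inv().apply(o['contact_force']))
snap('side','s3');snap('top','t3')
a=cv2.imread('pics/t3.png');s=cv2.imread('pics/s3.png')
def z(im,x0,y0,x1,y1,k): return cv2.resize(im[y0:y1,x0:x1],(400,400),interpolation=cv2.INTER_CUBIC)
cv2.imwrite('pics/c3.png',np.hstack([z(a,300,140,400,240,3),z(s,240,125,340,225,3)]))
E
```

```text
t: 5.05
eef_pos: [0.5128, -0.1773, 0.1293]
tool_rot: [0.256, 0.956, 0.14, 0.042]
contact_force: [4.2, -12.0, 9.4]
gripper_width: 0.233
t 5.05 pos [ 0.5128 -0.1773  0.1293] lid [-0.033  -0.0131  0.038 ] F [  4.2 -12.    9.4] g 0.233 q [-0.69  0.44  0.75  2.21  0.46  0.48 -1.69]
ROW -0.0019 0.0030 0.0000 0.09 -0.46 -0.32  |d| 0.004 ang 0.6
[15.65455944  0.51337067  1.77384918]
t: 5.35
eef_pos: [0.5128, -0.1772, 0.1292]
tool_rot: [0.258, 0.955, 0.138, 0.043]
contact_force: [7.6, -22.0, 15.0]
gripper_width: 0.238
t 5.35 pos [ 0.5128 -0.1772  0.1292] lid [-0.0332 -0.013   0.038 ] F [  7.6 -22.   15. ] g 0.238 q [-0.7   0.45  0.75  2.21  0.46  0.48 -1.7 ]
ROW -0.0019 0.0032 -0.0000 0.29 -0.44 -0.51  |d| 0.004 ang 0.7
[27.68116834  0.9431612   1.37675995]
```

View pics/c3.png

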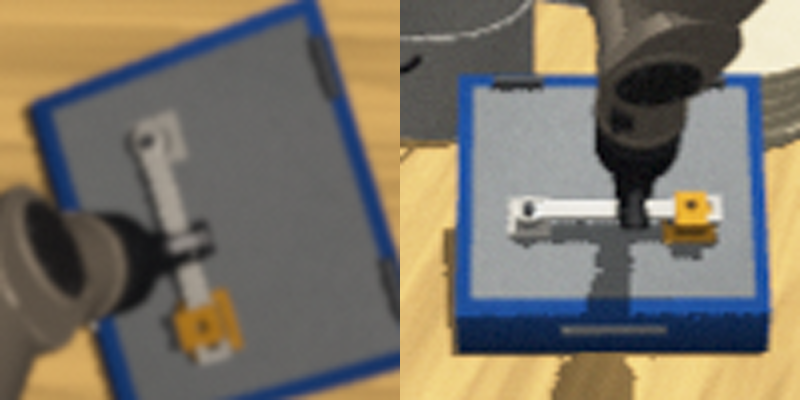

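```bash
python3 -m jog '0 0.006 0 0 0 0 0.02; 0 0.0115 0 0 0 0 0.06; 0 0.0115 0 0 0 0 0.06; 0 0.0115 0 0 0 0 0.06; 0 0.0115 -0.04 0 0 0 0.06' 20; python3 -m jog '0 0 -0.05 0 0 0 0.06; 0 0 -0.1 0 0 0 0.06; 0 0 -0.1 0 0 0 0.06'; python3 - <<'E'
from plan import *
snap('side','s4')
s=cv2.imread('pics/s4.png')
cv2.imwrite('pics/c4.png',cv2.resize(s[130:220,240:350],None,fx=7,fy=6.6,interpolation=cv2.INTER_CUBIC))
pin=[.5255,.189]
row([.50,.05,.32],down(np.radians(0)))
row([.5255,.189,.20],down(np.radians(63)))
E
```

```text
t: 5.95
eef_pos: [0.5042, -0.1623, 0.163]
tool_rot: [0.255, 0.956, 0.141, 0.037]
contact_force: [1.5, 1.2, 1.0]
gripper_width: 0.706
t: 6.25
eef_pos: [0.4946, -0.1093, 0.2558]
tool_rot: [0.252, 0.956, 0.144, 0.046]
contact_force: [0.3, 0.7, -0.6]
gripper_width: 0.707
t 6.3 pos [ 0.4935 -0.1106  0.2537] lid [-0.031  -0.0123  0.1804] F [-0.1 -0.9 -0.1] g 0.701 q [-0.98  0.13  0.82  2.14  0.54  0.9  -1.78]
ROW 0.0547 -0.0991 -0.1320 25.98 18.23 -71.20  |d| 0.174 ang 78.0
t 6.3 pos [ 0.4935 -0.1106  0.2537] lid [-0.031  -0.0123  0.1804] F [-0.1 -0.9 -0.1] g 0.701 q [-0.98  0.13  0.82  2.14  0.54  0.9  -1.78]
ROW 0.1188 -0.2677 -0.0890 15.03 34.65 -132.18  |d| 0.306 ang 137.5
```

View pics/c4.png

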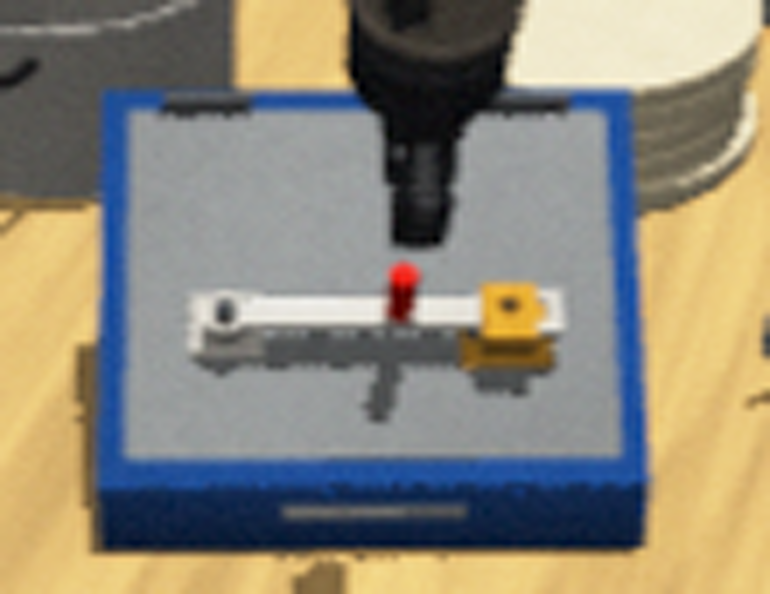

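```bash
python3 - <<'E'
from plan import *
row([.51,.06,.28],down(np.radians(-27.3)))
E
```

```text
t 6.3 pos [ 0.4935 -0.1106  0.2537] lid [-0.031  -0.0123  0.1804] F [-0.1 -0.9 -0.1] g 0.701 q [-0.98  0.13  0.82  2.14  0.54  0.9  -1.78]
ROW 0.0667 -0.1247 -0.1004 28.36 11.12 -44.59  |d| 0.173 ang 54.0
```

```bash
python3 -m jog '0.01 -0.015 -0.03 4 1.6 -6.5 0.05; 0.022 -0.04 -0.05 8 3.2 -13 0.05; 0.033 -0.065 -0.065 12 4.8 -19.5 0.05; 0.045 -0.09 -0.08 16.5 6.5 -26 0.05; 0.058 -0.11 -0.09 21 8.2 -33 0.05'; python3 - <<'E'
from plan import *
row([.5255,.189,.20],down(np.radians(-27.3)))
E
```

```text
t: 6.8
eef_pos: [0.5056, 0.0389, 0.2745]
tool_rot: [0.067, 0.9, 0.431, 0.008]
contact_force: [-0.0, 0.5, 0.1]
gripper_width: 0.586
t 6.8 pos [0.5056 0.0389 0.2745] lid [-0.1415  0.0425  0.2683] F [-0.   0.5  0.1] g 0.586 q [-0.92  0.13  0.71  1.98  0.05  1.02 -0.92]
ROW 0.1323 -0.0871 0.0582 7.03 3.23 -11.53  |d| 0.169 ang 13.9
```

```bash
python3 -m jog '0.035 -0.024 0 3.5 1.6 -6 0.05; 0.07 -0.045 0.01 7 3.2 -11.5 0.05; 0.105 -0.067 0.03 7 3.2 -11.5 0.05; 0.132 -0.087 0.05 7 3.2 -11.5 0.05; 0.132 -0.087 0.058 7 3.2 -11.5 0.05'; python3 - <<'E'
from plan import *
row([.5255,.189,.055],down(np.radians(-27.3)))
snap('side','s5');snap('top','t5')
a=cv2.imread('pics/t5.png');s=cv2.imread('pics/s5.png')
def z(im,x0,y0,x1,y1): return cv2.resize(im[y0:y1,x0:x1],(400,400),interpolation=cv2.INTER_CUBIC)
cv2.imwrite('pics/c5.png',np.hstack([z(a,180,150,280,250),z(s,220,180,330,290)]))
E
```

```text
t: 7.3
eef_pos: [0.5251, 0.1908, 0.1963]
tool_rot: [0.002, 0.854, 0.52, -0.002]
contact_force: [0.3, 0.2, 0.1]
gripper_width: 0.587
t 7.3 pos [0.5251 0.1908 0.1963] lid [-0.3016  0.1052  0.2705] F [0.3 0.2 0.1] g 0.587 q [-0.92  0.36  0.58  1.9  -0.24  0.95 -0.71]
ROW -0.0006 0.0010 0.1413 0.05 0.36 -0.04  |d| 0.141 ang 0.4
```

View pics/c5.png

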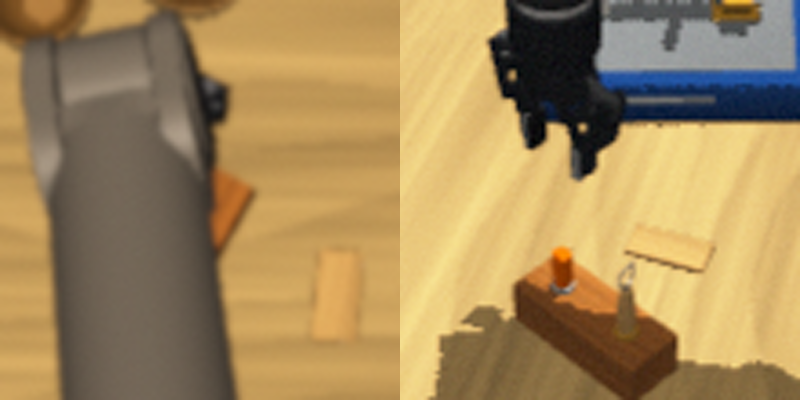

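```bash
python3 -m jog '-0.0006 0.001 0.04 0 0.3 0 0.045; -0.0006 0.001 0.08 0 0.3 0 0.045; -0.0006 0.001 0.1 0 0.3 0 0.045; -0.0006 0.001 0.1 0 0.3 0 0.045'; python3 - <<'E'
from plan import *
row([.5255,.189,.056],down(np.radians(-27.3)))
snap('side','s6')
s=cv2.imread('pics/s6.png')
cv2.imwrite('pics/c6.png',cv2.resize(s[200:295,230:325],(600,600),interpolation=cv2.INTER_CUBIC))
E
```

```text
t: 7.8
eef_pos: [0.5265, 0.1826, 0.0988]
tool_rot: [0.001, 0.856, 0.516, 0.0]
contact_force: [-0.9, -0.1, -0.7]
gripper_width: 0.527
t 7.8 pos [0.5265 0.1826 0.0988] lid [-0.3432  0.1041  0.1819] F [-0.9 -0.1 -0.7] g 0.527 q [-0.84  0.5   0.51  1.98 -0.34  0.75 -0.61]
ROW 0.0052 -0.0040 0.0428 0.13 0.08 -0.54  |d| 0.043 ang 0.6
```

View pics/c6.png

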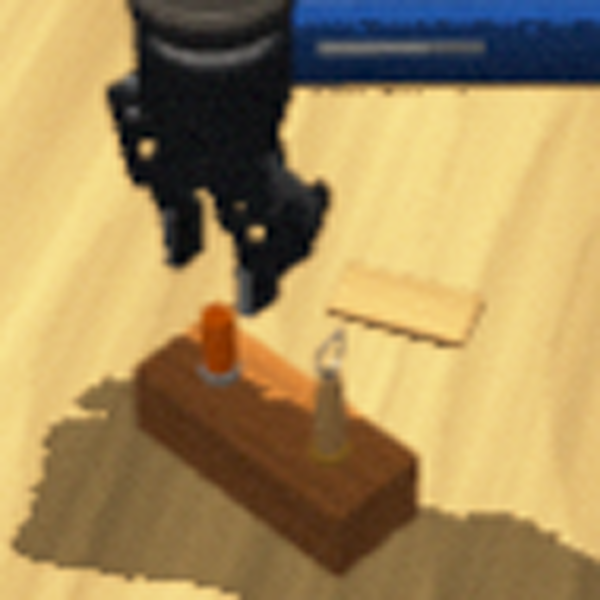

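```bash
python3 -m jog '0.005 -0.004 0 0.1 0 -0.5 0.045; 0.005 -0.004 0 0.1 0 -0.5 0.045; 0.005 -0.004 0 0.1 0 -0.5 0.045'; python3 - <<'E'
from plan import *
row([.5255,.189,.056],down(np.radians(-27.3)))
E
```

```text
t: 8.15
eef_pos: [0.5279, 0.1923, 0.1026]
tool_rot: [0.0, 0.853, 0.521, 0.004]
contact_force: [0.2, 0.6, 1.0]
gripper_width: 0.529
t 8.15 pos [0.5279 0.1923 0.1026] lid [-0.349   0.1083  0.1896] F [0.2 0.6 1. ] g 0.529 q [-0.85  0.49  0.51  1.97 -0.34  0.75 -0.62]
ROW -0.0043 -0.0009 0.0466 0.25 -0.35 0.15  |d| 0.047 ang 0.5
```

```bash
for i in 1 2 3; do python3 -m jog '0 0 0 0 0 0 0.045'|sed -n 1,2p; done; python3 - <<'E'
from plan import *
row([.5255,.189,.056],down(np.radians(-27.3)))
E
```

```text
t: 8.25
eef_pos: [0.5276, 0.1919, 0.1022]
t: 8.35
eef_pos: [0.5273, 0.1917, 0.1018]
t: 8.45
eef_pos: [0.5272, 0.1916, 0.1015]
t 8.45 pos [0.5272 0.1916 0.1015] lid [-0.3492  0.1075  0.1884] F [ 0.4  0.2 -0.5] g 0.525 q [-0.85  0.49  0.51  1.97 -0.34  0.75 -0.62]
ROW -0.0033 -0.0005 0.0455 0.19 -0.24 0.12  |d| 0.046 ang 0.3
```

```bash
python3 -m jog '-0.003 -0.0005 0.01 0.2 -0.2 0.1 0.045; -0.003 -0.0005 0.02 0.2 -0.2 0.1 0.045; -0.003 -0.0005 0.03 0.2 -0.2 0.1 0.045; -0.003 -0.0005 0.04 0.2 -0.2 0.1 0.045; -0.003 -0.0005 0.045 0.2 -0.2 0.1 0.045';python3 -m jog '0 0 0 0 0 0 0.045; 0 0 0 0 0 0 0.045'; python3 - <<'E'
from plan import *
row([.5255,.189,.056],down(np.radians(-27.3)))
snap('side','s7')
s=cv2.imread('pics/s7.png')
cv2.imwrite('pics/c7.png',cv2.resize(s[215:295,230:310],(600,600),interpolation=cv2.INTER_CUBIC))
E
```

```text
t: 8.95
eef_pos: [0.5248, 0.189, 0.0547]
tool_rot: [-0.0, 0.854, 0.52, -0.001]
contact_force: [0.8, 0.0, -0.1]
gripper_width: 0.524
t: 9.15
eef_pos: [0.5257, 0.1892, 0.0563]
tool_rot: [-0.0, 0.854, 0.52, 0.0]
contact_force: [-0.1, 0.1, 0.2]
gripper_width: 0.526
t 9.15 pos [0.5257 0.1892 0.0563] lid [-0.3701  0.1053  0.1483] F [-0.1  0.1  0.2] g 0.526 q [-0.81  0.56  0.46  1.99 -0.39  0.67 -0.57]
ROW -0.0002 -0.0001 0.0003 -0.01 -0.02 0.01  |d| 0.0 ang 0.0
```

View pics/c7.png

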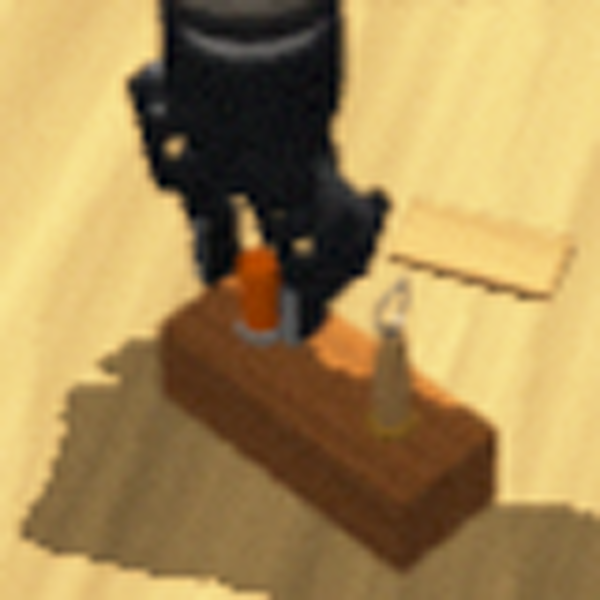

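```bash
python3 -m jog '0 0 0 0 0 0 0.01; 0 0 0 0 0 0 0.01; 0 0 0 0 0 0 0.01; 0 0 0 0 0 0 0.01; 0 0 0 0 0 0 0.01' 60; python3 - <<'E'
from plan import *
row([.5255,.189,.056],down(np.radians(-27.3)))
E
```

```text
t: 9.7
eef_pos: [0.5259, 0.1895, 0.0568]
tool_rot: [-0.0, 0.854, 0.52, 0.0]
contact_force: [-1.2, -1.0, 6.9]
gripper_width: 0.19
t 9.7 pos [0.5259 0.1895 0.0568] lid [-0.3701  0.1055  0.1489] F [-1.2 -1.   6.9] g 0.19 q [-0.81  0.56  0.46  1.99 -0.39  0.67 -0.57]
ROW -0.0006 -0.0001 0.0008 0.00 -0.07 0.02  |d| 0.001 ang 0.1
```

```bash
python3 -m jog '0 0 -0.01 0 0 0 0.01; 0 0 -0.03 0 0 0 0.01; 0 0 -0.05 0 0 0 0.01; 0 0 -0.08 0 0 0 0.01; 0 0 -0.11 0 0 0 0.01' 60;python3 -m jog '0 0 -0.02 0 0 0 0.01; 0 0 -0.02 0 0 0 0.01'; python3 - <<'E'
from plan import *
row([.5255,.189,.056],down(np.radians(-27.3)))
snap('side','s8')
s=cv2.imread('pics/s8.png')
cv2.imwrite('pics/c8.png',cv2.resize(s[180:280,220:320],(700,600),interpolation=cv2.INTER_CUBIC))
E
```

```text
t: 10.2
eef_pos: [0.5251, 0.1889, 0.1674]
tool_rot: [-0.0, 0.854, 0.52, -0.0]
contact_force: [-0.0, 0.5, -1.8]
gripper_width: 0.188
t: 10.4
eef_pos: [0.5273, 0.1896, 0.1894]
tool_rot: [-0.0, 0.854, 0.52, 0.003]
contact_force: [-0.5, -0.3, -1.7]
gripper_width: 0.192
t 10.4 pos [0.5273 0.1896 0.1894] lid [-0.3036  0.1069  0.2636] F [-0.5 -0.3 -1.7] g 0.192 q [-0.91  0.37  0.58  1.91 -0.25  0.93 -0.69]
ROW -0.0021 -0.0016 0.1333 0.15 -0.29 0.00  |d| 0.133 ang 0.3
```

View pics/c8.png

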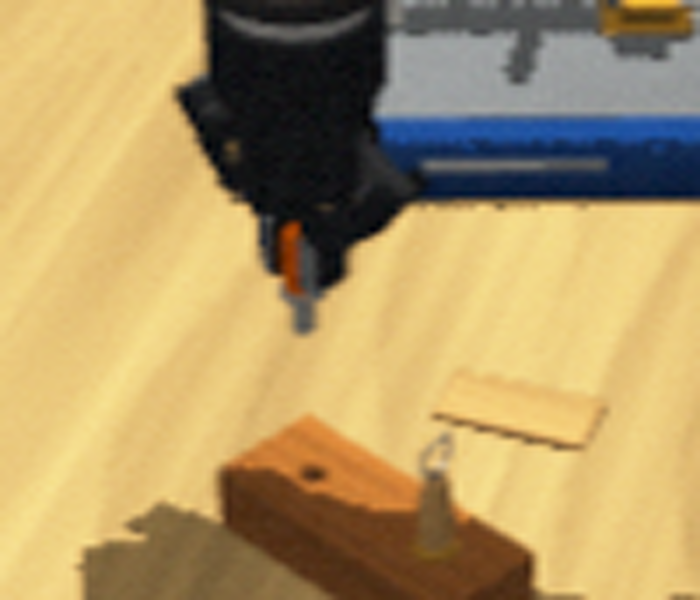

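```bash
python3 - <<'E'
from plan import *
p,Rc,o=st()
for d in (-.026,0.007,.0118,.0378):
    q=proj('side',p+Rc.apply([0,0,d]))[0]; print(d,q, (q[0]-220+.5)*7-.5,(q[1]-180+.5)*6-.5)
snap('top','t8')
a=cv2.imread('pics/t8.png'); cv2.imwrite('pics/c8t.png',cv2.resize(a[130:270,150:300],(600,560)))
row([.50,.05,.30],down(np.radians(-45)))
E
```

```text
-0.026 [262.84319044 219.36429683] 302.90233309422746 238.6857809558744
0.007 [263.06045185 227.38702042] 304.42316295529326 286.8221225100876
0.0118 [263.09148621 228.53301371] 304.64040349610946 293.69808223434717
0.0378 [263.25716014 234.65078742] 305.8001209966423 330.4047245361385
t 10.5 pos [0.5253 0.1893 0.1863] lid [-0.3053  0.1049  0.261 ] F [-0.3 -0.1 -1.9] g 0.19 q [-0.91  0.37  0.58  1.91 -0.25  0.92 -0.69]
ROW -0.1353 0.0413 -0.1138 -0.03 -0.04 17.73  |d| 0.182 ang 17.7
```

View pics/c8t.png

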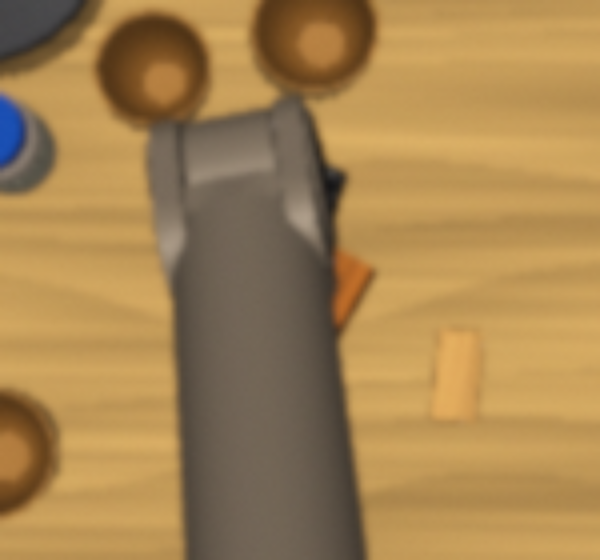

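```bash
python3 -m jog '-0.02 0.01 -0.03 0 0 4 0.01; -0.05 0.02 -0.06 0 0 9 0.01; -0.085 0.03 -0.09 0 0 14 0.01; -0.12 0.037 -0.11 0 0 18 0.01; -0.15 0.045 -0.12 0 0 22 0.01' 60; python3 - <<'E'
from plan import *
lidrow([-.03,-.074,.20])
E
```

```text
t: 11.0
eef_pos: [0.4962, 0.0333, 0.3066]
tool_rot: [-0.0, 0.938, 0.346, 0.0]
contact_force: [0.7, -0.1, -1.6]
gripper_width: 0.196
t 11.0 pos [0.4962 0.0333 0.3066] lid [-0.1231  0.0319  0.2948] F [ 0.7 -0.1 -1.6] g 0.196 q [-0.89  0.12  0.78  1.91 -0.09  1.15 -0.94]
ROW -0.1485 0.0747 0.0355 -29.60 -6.21 23.13  |d| 0.17 ang 38.1
```

```bash
python3 -m jog '-0.03 0.015 0 -6 -1.2 4.6 0.01; -0.06 0.03 0 -12 -2.5 9.2 0.01; -0.09 0.045 0.01 -18 -3.7 13.9 0.01; -0.12 0.06 0.02 -24 -5 18.5 0.01; -0.148 0.075 0.035 -29.6 -6.2 23.1 0.01'; python3 -m jog '0 0 0 0 0 0 0.01; 0 0 0 0 0 0 0.01'; python3 - <<'E'
from plan import *
lidrow([-.03,-.074,.10])
E
```

```text
t: 11.5
eef_pos: [0.4324, -0.1189, 0.2703]
tool_rot: [0.257, 0.955, 0.142, 0.039]
contact_force: [-0.0, -0.2, -1.7]
gripper_width: 0.19
t: 11.7
eef_pos: [0.4329, -0.1179, 0.2704]
tool_rot: [0.256, 0.955, 0.144, 0.037]
contact_force: [0.7, 0.2, -0.3]
gripper_width: 0.187
t 11.7 pos [ 0.4329 -0.1179  0.2704] lid [-0.0318 -0.0724  0.2002] F [ 0.7  0.2 -0.3] g 0.187 q [-0.97 -0.06  0.7   2.23  0.66  1.04 -1.9 ]
ROW -0.0017 0.0019 0.1002 -0.06 -0.04 0.38  |d| 0.1 ang 0.4
```

```bash
python3 -m jog '-0.0017 0.0019 0.03 0 0 0.3 0.01; -0.0017 0.0019 0.06 0 0 0.3 0.01; -0.0017 0.0019 0.09 0 0 0.3 0.01; -0.0017 0.0019 0.113 0 0 0.3 0.01; -0.0017 0.0019 0.113 0 0 0.3 0.01'; python3 -m jog '0 0 0 0 0 0 0.01; 0 0 0 0 0 0 0.01; 0 0 0 0 0 0 0.01'; python3 - <<'E'
from plan import *
lidrow([-.03,-.074,.087])
snap('side','s9');snap('top','t9')
a=cv2.imread('pics/t9.png');s=cv2.imread('pics/s9.png')
def z(im,x0,y0,x1,y1): return cv2.resize(im[y0:y1,x0:x1],(400,400),interpolation=cv2.INTER_CUBIC)
cv2.imwrite('pics/c9.png',np.hstack([z(a,320,190,380,250),z(s,280,150,340,210)]))
E
```

```text
t: 12.2
eef_pos: [0.449, -0.1753, 0.1733]
tool_rot: [0.257, 0.955, 0.141, 0.037]
contact_force: [-1.0, -0.1, -0.6]
gripper_width: 0.189
t: 12.5
eef_pos: [0.4501, -0.1733, 0.1751]
tool_rot: [0.255, 0.956, 0.141, 0.04]
contact_force: [-0.1, 0.3, -1.1]
gripper_width: 0.19
t 12.5 pos [ 0.4501 -0.1733  0.1751] lid [-0.0291 -0.072   0.0887] F [-0.1  0.3 -1.1] g 0.19 q [-0.82  0.22  0.8   2.31  0.62  0.63 -1.81]
ROW -0.0020 -0.0009 0.0017 -0.04 -0.29 -0.08  |d| 0.003 ang 0.3
```

View pics/c9.png

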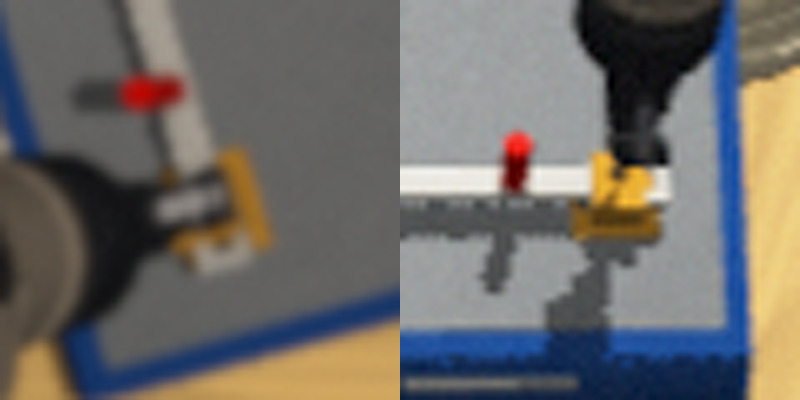

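```bash
python3 - <<'E'
from plan import *
p,Rc,o=st()
s=cv2.imread('pics/s9.png'); x0,y0,k=290,150,15
im=cv2.resize(s[y0:190,x0:340],None,fx=k,fy=k,interpolation=cv2.INTER_CUBIC)
def dot(P,c):
    q=(proj('side',P)[0]-[x0,y0]+.5)*k; print(np.round(q,0)); cv2.circle(im,tuple(int(v) for v in q),5,c,1)
dot(p+Rc.apply([0,0,.0378]),(0,255,0)); dot(p+Rc.apply([0,0,.0118]),(255,255,0))
dot(LR.apply([-.03,-.0739,.031])+LID,(0,0,255))
cv2.imwrite('pics/c9b.png',im)
E
```

```text
[345. 355.]
[353. 311.]
[346. 391.]
```

View pics/c9b.png

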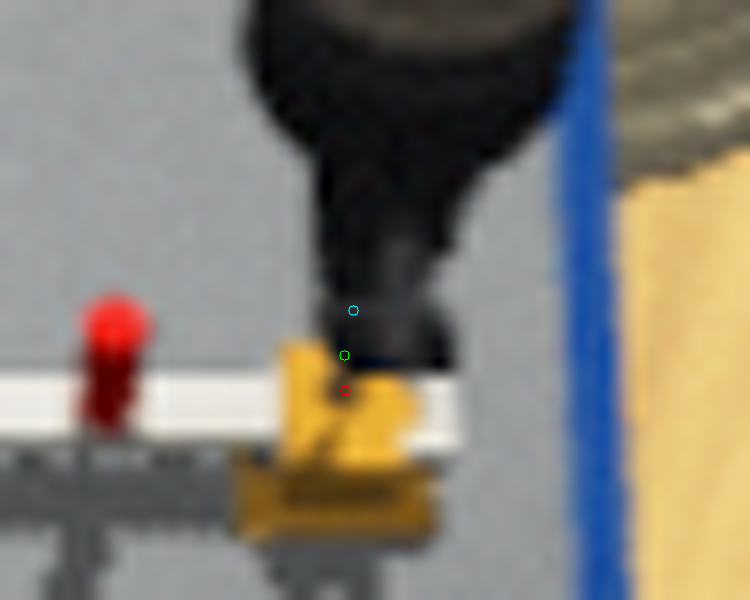

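```bash
python3 - <<'E'
from plan import *
p,Rc,o=st()
x0,y0,k=290,150,15
for y in (-.0235,-.009,.009,.0235):
  for x in (-.011,.011):
    for z in(0,):
      print(x,y,z,np.round((proj('side',p+Rc.apply([x,y,z]))[0]-[x0,y0]+.5)*k))
c=C['side']; a=cv2.imread('pics/t9.png')
x0,y0,k=325,195,12
im=cv2.resize(a[y0:240,x0:380],None,fx=k,fy=k,interpolation=cv2.INTER_CUBIC)
for P,cc in ((p+Rc.apply([0,0,.0378]),(0,255,0)),(p+Rc.apply([0,0,.0118]),(255,255,0)),(p,(255,0,255)),(LR.apply([-.03,-.0739,.031])+LID,(0,0,255))):
    q=(proj('top',P)[0]-[x0,y0]+.5)*k; cv2.circle(im,tuple(int(v) for v in q),5,cc,1); print(q)
cv2.imwrite('pics/c9c.png',im)
E
```

```text
-0.011 -0.0235 0 [405. 378.]
0.011 -0.0235 0 [315. 378.]
-0.011 -0.009 0 [403. 324.]
0.011 -0.009 0 [313. 323.]
-0.011 0.009 0 [401. 257.]
0.011 0.009 0 [311. 257.]
-0.011 0.0235 0 [399. 204.]
0.011 0.0235 0 [310. 203.]
[283.62956284 319.04183959]
[249.58108533 326.53055905]
[233.75447061 330.01150993]
[307.99543921 320.86005461]
```

View pics/c9c.png

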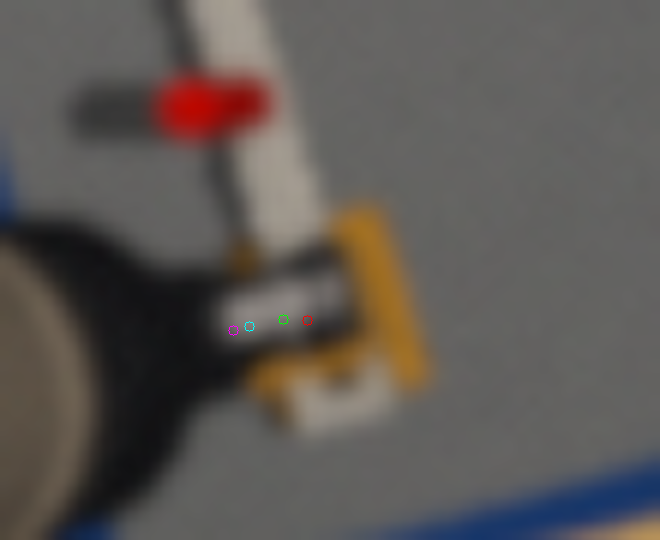

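```bash
python3 - <<'E'
from plan import *
poses={'s2':(([0.5576,-0.2247,0.1684]),[0.254,0.956,0.142,0.041],.030),'s3':([0.5128,-0.1772,0.1292],[0.258,0.955,0.138,0.043],.0),'s4':([0.4935,-.1106,.2537],[0.252,0.956,0.144,0.046],.03),'s9':([.4501,-.1733,.1751],[0.255,0.956,0.141,0.04],.009)}
ims=[]
for n,(p,q,h) in poses.items():
    Rt=rot(q); pp=np.array(p)
    c=proj('side',pp)[0]; x0,y0=int(c[0])-20,int(c[1])-20
    im=cv2.resize(cv2.imread('pics/%s.png'%n)[y0:y0+40,x0:x0+40],(400,400),interpolation=cv2.INTER_CUBIC)
    im=cv2.convertScaleAbs(im,alpha=1.8,beta=20)
    for y in(-h-.014,-h,h,h+.014):
        for x in(-.011,.011):
            for z in(0,-.02):
                u=(proj('side',pp+Rt.apply([x,y,z]))[0]-[x0,y0]+.5)*10; cv2.circle(im,tuple(int(v) for v in u),3,(0,255,0) if y<0 else (0,0,255),-1)
    ims.append(im)
cv2.imwrite('pics/d.png',cv2.resize(np.vstack([np.hstack(ims[:2]),np.hstack(ims[2:])]),(600,600)))
E
```

```text
(no output)
```

View pics/d.png

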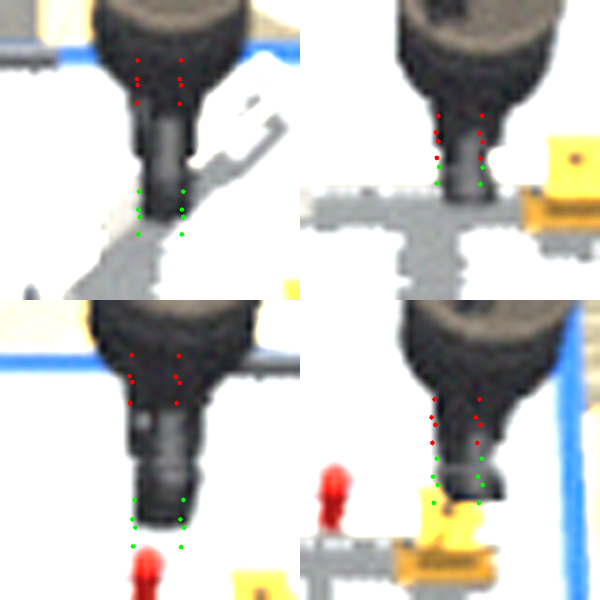

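```bash
python3 - <<'E'
from plan import *
s=cv2.imread('pics/s9.png'); im=cv2.resize(s[158:188,295:335],None,fx=19,fy=19,interpolation=cv2.INTER_CUBIC)
cv2.imwrite('pics/e.png',np.clip(255*(im/255.)**.45,0,255).astype('uint8'))
E
```

```text
(no output)
```

View pics/e.png

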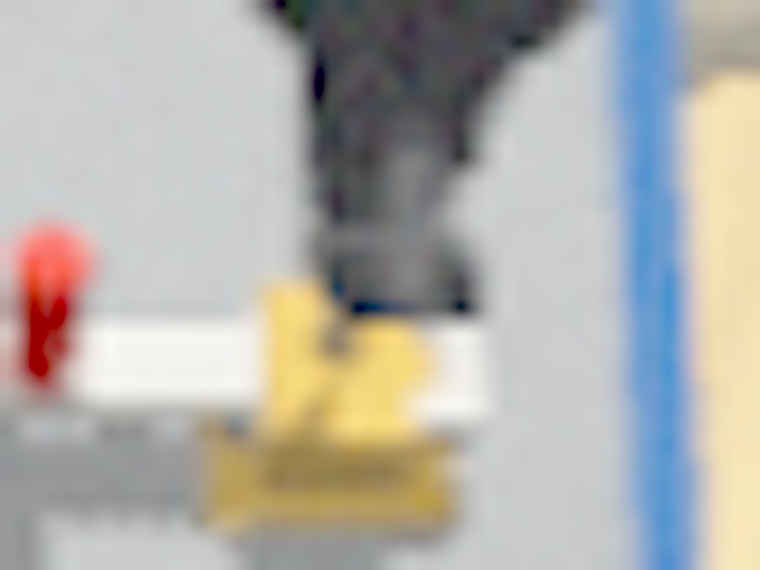

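```bash
python3 - <<'E'
from plan import *
p,q,h=([.4501,-.1733,.1751],[0.255,0.956,0.141,0.04],.009); Rt=rot(q); pp=np.array(p)
a=cv2.imread('pics/t9.png');x0,y0,k=330,205,16
im=cv2.resize(a[y0:235,x0:370],None,fx=k,fy=k,interpolation=cv2.INTER_CUBIC)
im=np.clip(255*(im/255.)**.5,0,255).astype('uint8')
for y in(-h-.014,-h,h,h+.014):
    for x in(-.011,.011):
        for z in(0,-.02):
            u=(proj('top',pp+Rt.apply([x,y,z]))[0]-[x0,y0]+.5)*k; cv2.circle(im,tuple(int(v) for v in u),3,(0,255,0) if y<0 else (0,0,255),-1)
cv2.imwrite('pics/f.png',im)
E
```

```text
(no output)
```

View pics/f.png

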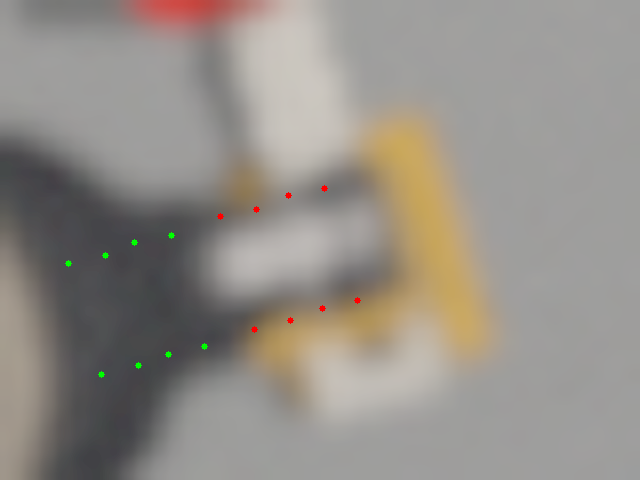

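```bash
python3 -m jog '-0.002 -0.0015 0.005 0 -0.3 0 0.01; -0.002 -0.0015 0.01 0 -0.3 0 0.01; -0.002 -0.0015 0.016 0 -0.3 0 0.01; -0.002 -0.0015 0.016 0 -0.3 0 0.01; -0.002 -0.0015 0.016 0 -0.3 0 0.01' 80; python3 -m jog '0 0 0 0 0 0 0.01; 0 0 0 0 0 0 0.01'; python3 - <<'E'
from plan import *
lidrow([-.0307,-.074,.065]);p,r,o=st(); print(LR.inv().apply(o['contact_force']))
E
```

```text
t: 13.1
eef_pos: [0.4488, -0.1816, 0.1594]
tool_rot: [0.257, 0.956, 0.14, 0.036]
contact_force: [0.7, 0.4, -0.8]
gripper_width: 0.185
t: 13.3
eef_pos: [0.4492, -0.1812, 0.1597]
tool_rot: [0.256, 0.956, 0.14, 0.037]
contact_force: [-0.5, 0.4, -1.8]
gripper_width: 0.186
t 13.3 pos [ 0.4492 -0.1812  0.1597] lid [-0.0305 -0.0751  0.0717] F [-0.5  0.4 -1.8] g 0.186 q [-0.78  0.26  0.8   2.32  0.61  0.57 -1.8 ]
ROW 0.0012 -0.0002 0.0067 0.00 0.16 -0.09  |d| 0.007 ang 0.2
[-1.36985253 -0.39011216 -1.28874637]
```

```bash
python3 -m jog '0.0011 -0.0002 0.002 0 0.1 0 0.01; 0.0011 -0.0002 0.004 0 0.1 0 0.01; 0.0011 -0.0002 0.006 0 0.1 0 0.01; 0.0011 -0.0002 0.008 0 0.1 0 0.01; 0.0011 -0.0002 0.008 0 0.1 0 0.01'; python3 - <<'E'
from plan import *
lidrow([-.0307,-.074,.060]);p,r,o=st(); print(LR.inv().apply(o['contact_force']))
E
```

```text
t: 13.8
eef_pos: [0.4511, -0.1848, 0.1524]
tool_rot: [0.256, 0.956, 0.14, 0.037]
contact_force: [1.1, 0.0, -1.4]
gripper_width: 0.187
t 13.8 pos [ 0.4511 -0.1848  0.1524] lid [-0.0308 -0.0743  0.0634] F [ 1.1  0.  -1.4] g 0.187 q [-0.76  0.29  0.79  2.32  0.6   0.54 -1.79]
ROW 0.0003 0.0001 0.0034 0.01 0.10 -0.08  |d| 0.003 ang 0.1
[-0.42216599  1.07747165 -1.36678891]
```

```bash
python3 -m jog '0.0003 0 0.002 0 0 0 0.01; 0.0003 0 0.004 0 0 0 0.01; 0.0003 0 0.006 0 0 0 0.01; 0.0003 0 0.008 0 0 0 0.01; 0.0003 0 0.008 0 0 0 0.01'; python3 - <<'E'
from plan import *
lidrow([-.0307,-.074,.050]);p,r,o=st(); print(LR.inv().apply(o['contact_force']))
E
```

```text
t: 14.3
eef_pos: [0.4525, -0.1885, 0.1455]
tool_rot: [0.256, 0.956, 0.14, 0.037]
contact_force: [0.5, -0.4, -1.5]
gripper_width: 0.188
t 14.3 pos [ 0.4525 -0.1885  0.1455] lid [-0.0307 -0.0741  0.0554] F [ 0.5 -0.4 -1.5] g 0.188 q [-0.74  0.31  0.79  2.32  0.6   0.51 -1.79]
ROW 0.0001 0.0000 0.0054 0.01 0.10 -0.08  |d| 0.005 ang 0.1
[-0.28548179  0.33186922 -1.61208014]
```

```bash
python3 -m jog '0 0 0.002 0 0 0 0.01; 0 0 0.004 0 0 0 0.01; 0 0 0.006 0 0 0 0.01; 0 0 0.008 0 0 0 0.01; 0 0 0.008 0 0 0 0.01'; python3 - <<'E'
from plan import *
lidrow([-.0307,-.074,.043]);p,r,o=st(); print(LR.inv().apply(o['contact_force']))
E
```

```text
t: 14.8
eef_pos: [0.4536, -0.1924, 0.1386]
tool_rot: [0.256, 0.956, 0.14, 0.037]
contact_force: [0.2, 0.2, -0.6]
gripper_width: 0.189
t 14.8 pos [ 0.4536 -0.1924  0.1386] lid [-0.0307 -0.0741  0.0474] F [ 0.2  0.2 -0.6] g 0.189 q [-0.73  0.33  0.78  2.32  0.59  0.49 -1.78]
ROW 0.0001 0.0000 0.0044 0.01 0.10 -0.08  |d| 0.004 ang 0.1
[-0.43062908  0.22936325 -0.38646541]
```

Into the lower ear with almost no force. Down to the collar.

```bash
python3 -m jog '0 0 0.002 0 0 0 0.01; 0 0 0.004 0 0 0 0.01; 0 0 0.005 0 0 0 0.01; 0 0 0.005 0 0 0 0.01'; python3 -m jog '0 0 0.001 0 0 0 0.01; 0 0 0.001 0 0 0 0.01'; python3 - <<'E'
from plan import *
lidrow([-.0307,-.074,.043]);p,r,o=st(); print(LR.inv().apply(o['contact_force']))
E
```

```text
t: 15.2
eef_pos: [0.4546, -0.1939, 0.1353]
tool_rot: [0.256, 0.956, 0.14, 0.037]
contact_force: [-15.7, 18.1, 38.2]
gripper_width: 0.188
t: 15.4
eef_pos: [0.4549, -0.1939, 0.1351]
tool_rot: [0.256, 0.956, 0.14, 0.037]
contact_force: [-26.4, 30.5, 63.1]
gripper_width: 0.185
t 15.4 pos [ 0.4549 -0.1939  0.1351] lid [-0.0308 -0.0734  0.0435] F [-26.4  30.5  63.1] g 0.185 q [-0.71  0.34  0.78  2.32  0.59  0.48 -1.78]
ROW -0.0006 0.0001 0.0005 0.01 0.14 -0.06  |d| 0.001 ang 0.2
[ -0.41391407 -16.47736066  73.05710664]
```

```bash
python3 -m jog '0 0 -0.002 0 0 0 0.01; 0 0 -0.002 0 0 0 0.01; 0 0 -0.002 0 0 0 0.01'; python3 - <<'E'
from plan import *
lidrow([-.0307,-.074,.043]);p,r,o=st(); print(LR.inv().apply(o['contact_force']))
E
```

```text
t: 15.7
eef_pos: [0.4548, -0.1937, 0.1355]
tool_rot: [0.256, 0.956, 0.141, 0.038]
contact_force: [-4.1, 6.4, 11.1]
gripper_width: 0.185
t 15.7 pos [ 0.4548 -0.1937  0.1355] lid [-0.0309 -0.0733  0.0439] F [-4.1  6.4 11.1] g 0.185 q [-0.72  0.34  0.78  2.32  0.59  0.48 -1.78]
ROW -0.0007 0.0002 0.0009 -0.00 0.02 -0.07  |d| 0.001 ang 0.1
[-0.75029535 -2.10843914 13.25058403]
```

```bash
python3 -m jog '0 0 -0.0003 0 0 0 0.025; 0 0 -0.0003 0 0 0 0.05; 0 0 -0.0003 0 0 0 0.05; 0 0 -0.0003 0 0 0 0.05'; python3 -m jog '0 0 -0.01 0 0 0 0.05; 0 0 -0.03 0 0 0 0.05; 0 0 -0.07 0 0 0 0.05; 0 0 -0.12 0 0 0 0.05; 0 0 -0.16 0 0 0 0.05'; python3 - <<'E'
from plan import *
lidrow([-.0307,-.074,.2]); row([.45,.15,.35],down(np.radians(-40)))
snap('side','s10');snap('top','t10')
a=cv2.imread('pics/t10.png');s=cv2.imread('pics/s10.png')
def z(im,x0,y0,x1,y1): return cv2.resize(im[y0:y1,x0:x1],(400,400),interpolation=cv2.INTER_CUBIC)
cv2.imwrite('pics/c10.png',np.hstack([z(a,310,160,390,240),z(s,260,130,340,210)]))
E
```

```text
t: 16.1
eef_pos: [0.4542, -0.1941, 0.1355]
tool_rot: [0.256, 0.956, 0.14, 0.037]
contact_force: [0.4, 0.2, -0.1]
gripper_width: 0.584
t: 16.6
eef_pos: [0.4308, -0.1168, 0.2758]
tool_rot: [0.256, 0.956, 0.14, 0.038]
contact_force: [0.9, 1.3, -0.3]
gripper_width: 0.583
t 16.6 pos [ 0.4308 -0.1168  0.2758] lid [-0.0305 -0.074   0.2057] F [ 0.9  1.3 -0.3] g 0.583 q [-1.04 -0.08  0.76  2.23  0.67  1.07 -1.92]
ROW 0.0000 -0.0002 0.0057 -0.02 0.06 -0.12  |d| 0.006 ang 0.1
t 16.6 pos [ 0.4308 -0.1168  0.2758] lid [-0.0305 -0.074   0.2057] F [ 0.9  1.3 -0.3] g 0.583 q [-1.04 -0.08  0.76  2.23  0.67  1.07 -1.92]
ROW 0.0950 -0.1796 -0.1893 29.13 8.71 -32.55  |d| 0.278 ang 44.5
```

View pics/c10.png

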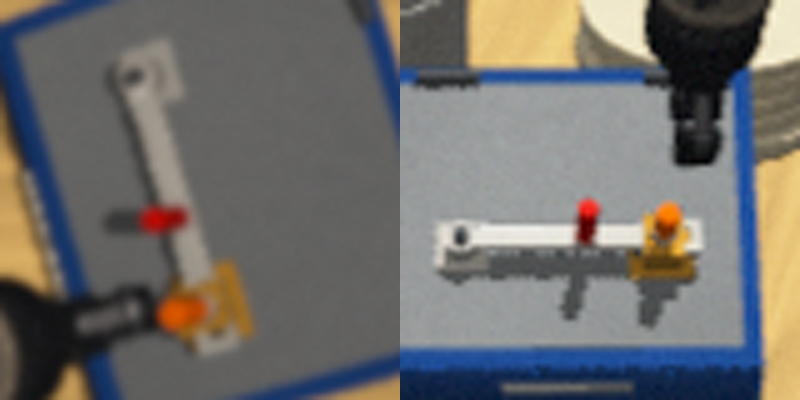

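```bash
python3 -m jog '0.01 -0.03 -0.03 2 1 -2 0.05; 0.02 -0.05 -0.06 5 2 -5 0.05; 0.03 -0.07 -0.07 8 3 -8 0.05; 0.03 -0.07 -0.07 8 3 -8 0.05'; python3 - <<'E'
from plan import *
mt=np.array([[310+172/5.,160+313/5.]])-.4; ms=np.array([[260+268/5.,130+212/5.]])-.4
t=least_squares(lambda q:np.r_[(proj('top',q)-mt).ravel(),(proj('side',q)-ms).ravel()],[.45,-.18,.15]); print('grip top lid',np.round(ptl(t.x),4),t.cost)
for n in('top','side'):
  print(n,proj(n,LR.apply([-.03,-.0739,.074])+LID),(mt,ms)[n=='side'])
p,r,o=st(); print(o['t'],p,o['contact_force'],np.abs(o['joint_vel']).max())
c=snap('side','s11'); cv2.imwrite('pics/c11.png',cv2.resize(cv2.imread('pics/s11.png')[130:230,240:350],None,fx=6,fy=6,interpolation=cv2.INTER_CUBIC))
E
```

```text
t: 17.1
eef_pos: [0.4334, -0.0155, 0.3]
tool_rot: [0.187, 0.958, 0.217, 0.036]
contact_force: [-0.5, 0.0, -0.8]
gripper_width: 0.586
grip top lid [-0.0349 -0.0727  0.0734] 0.004703560329554104
top [[345.50963516 222.21385299]] [[344.  222.2]]
side [[313.42409566 170.70808082]] [[313.2 172. ]]
17.1 [ 0.43344012 -0.01547345  0.29996994] [-0.54403071  0.00746439 -0.77906105] 0.0714237969784506
```

View pics/c11.png

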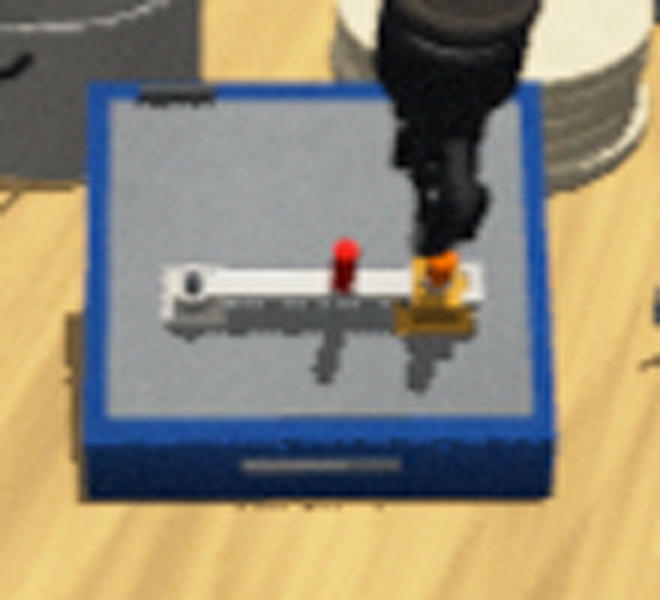

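View pics/s11.png

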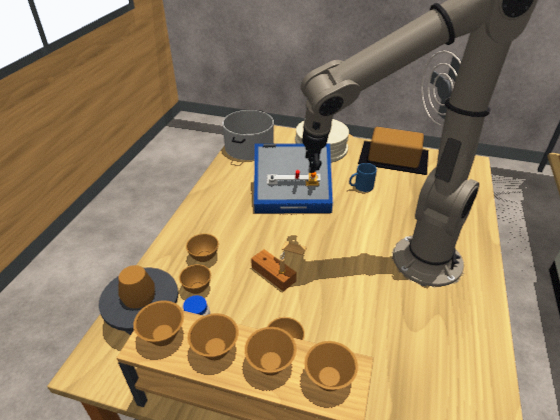

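```bash
python3 -m jog '0 0 0 0 0 0 0.05; 0 0 0 0 0 0 0.05'; python3 -c "
from station import workorder; print(workorder.hand_in())"
```

```text
t: 17.35
eef_pos: [0.432, -0.0185, 0.299]
tool_rot: [0.188, 0.958, 0.215, 0.034]
contact_force: [-0.3, 0.8, 0.2]
gripper_width: 0.583
the job is handed in; nothing more can be done
None
```

The chest is locked, and I handed the job in at about 17.4 s of the 61 s allowed.

**Bar:** I swung the bar down by its knob until it met its stop, where the force rose to about 28 N with no further travel. It still looks home in the last picture.

**Pin:** I took the pin from the block and lowered it square to the lid, 6 mm toward +y from the nominal hole, as the pictures had shown. It went through both ears with almost no force until the collar landed on the catch. The landing pressed with about 73 N along the lid's normal. That is under the 120 N wrist limit but harder than it needed to be, and I eased it off before letting go.

**Last checks:**
- **Height:** the pin's top measures 73.4 mm above the lid, against 74 mm with the collar seated.
- **Lean:** the pin leans roughly 0.1 rad down the slope, within the 0.2 allowed.
- **Bar angle:** I did not measure it afterwards. By my estimate the pin in the slot holds it to about 0.013 rad of home.
- **Robot and other items:** the robot is clear, with the wrist force near zero. In the last side picture the trimming tool, bowls, jar, mug and rib look untouched; I did not measure them.

**One disagreement:** just before insertion, the fingers appeared up to about 7 mm off to one side in the side camera and about 2 mm off to the other in the top camera. I trusted the robot's own position instead, and the free insertion bore that out.

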